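# Snap the retaining clip onto the spice mill's spindle

## Task

The spice mill has its crank back on, but the retaining clip that keeps it there still lies on the worktop. Pick the clip up by its finger grip, press the mill's spring cap down with it to uncover the groove, push the clip in sideways under the spindle's head until it snaps fully home, and let go of it. Work by feel and with a light hand, and leave the spice jar, the salt shaker and the steel cup beside the tongs where they are.

Things in the scene. Friction and masses are not known exactly. Their poses are not given: they have to be found in the camera images.
- clip: Open retaining clip of flat spring steel, 70 x 35 mm, 5 mm thick, about 75 g, lying flat, with an upright black finger grip at its back. Origin: on the underside, centre of the round space that embraces the spindle; x: the way the fork opens and is pushed on; z: up. Home: origin on the spindle's axis, back edge of the fork (x = -8 mm) against the groove's bottom.
- clip_grip (a point): Place to pinch, in the clip's black finger grip: 38 mm behind the clip's origin (-x), 26 mm above its underside. The grip is a block 24 mm long (along x), 10 mm wide (along y), from 5 to 39 mm above the underside; pinch it across the 10 mm. The steel under it is 20 mm wide.
- clip_noses (a point): Midpoint between the noses of the clip's two springy legs, 7 mm ahead of its origin; gap 11 mm; ahead of it the legs flare to tips at x = 20 mm, 26 mm apart. Each leg spreads 2.5 mm (4 at most) to pass the groove: the push rises to 4 to 8 N while the clip is 15 to 8 mm short of home, falls to nothing as it snaps on, then rises steeply when it is home.
- mill: Round steel spice mill, fixed, foot 140 mm across, 112 mm high to the top of its knurled ring, from which the upright spindle rises. Origin: centre of its underside; z: the spindle's axis; x: away from its little drawer, within 0.5 rad of the robot's x. Its spindle bears at most 40 N from the clip (all contacts added; a home clip pushed with 14 N makes about 30 N) and 30 N from the arm.
- mill_head (a point): Point on the axis 143.5 mm above the mill's origin: underside of the spindle's round head (24 mm across, 12.5 mm high, the very top) at the lowest grind setting. Right under the head is the groove, 16 mm across and 7 mm high; below it the spindle is 24 mm thick again. The grind setting stands spindle, cap and crank 0 to 16 mm higher than this; that is not measured: feel or see it.
- mill_cap (a point): Point on the axis 142 mm above the mill's origin: top of the flat steel spring cap, 52 mm across, at rest at the lowest grind setting; always 1.5 mm under the head, so it covers the groove. It yields at 5 N, plus 0.8 N per mm, for 9 mm. Pressed down 3.5 to 5.5 mm by the clip set on it beside the head, it puts the 5 mm clip level with the groove; later it lifts the clip against the head.
- crank (a joint): Angle of the crank on the spindle, rad: 0 with its arm along the mill's x, growing counter-clockwise from above; starts within 0.7 of 0, so it points away from the robot. Arm 106 mm long, below the cap; at its end, 98 mm from the axis, a black knob 25 mm across, its top 170 to 186 mm above the worktop. It need not be moved.
- spice_jar: bystander: spice jar with a yellow cap, 42 mm across, 96 mm high, origin at the centre of its underside
- salt_shaker: bystander: round salt shaker, 44 mm across, 90 mm high, origin at the centre of its underside
- steel_cup: bystander: steel cup between the spice jar and the tongs, 76 mm across, 102 mm high, origin at the centre of its underside

How it is judged:
By the outcome, as a careful person would: the job done as asked, in the order asked, and still so for the second after the job is handed in, with the robot touching nothing.
It also fails if it takes over 48 s, if anything falls off the work surface, if the arm or the gripper's body presses on something with over 40 N, if the wrist force passes 120 N, or if a joint passes its speed limit or range.

## Robot

A 6-joint arm with a two-finger parallel gripper is mounted at the origin on a cart in front of the work surface, level with it; the furniture and walls round the work are solid. World frame = base frame: x ahead of the robot, y to its left, z up, the work surface at z = 0. Lengths are in m, angles in rad, forces in N, time in s.
With the tool pointing down it reaches from about 0.35 to 0.975 m from the base axis. Payload 4.9 kg.
Tool frame: the origin (TCP) lies midway between the tips of the shut fingers; the grasp point (between the pads) lies ctrl.grip_point_offset behind it (ctrl.grip_point_offset is the distance from the TCP to the grasp point, in m); x points along the fingers, y is the direction in which the jaws open and shut, and the axes are right-handed (so a half turn about x gives the same grasp; the last joint's range is limited). The gripper opens to 85 mm and grips with 20 to 120 N. Pads are 22 mm wide; open, the fingers measure 114 mm over their backs; the gripper's body (76 mm by 85 mm) begins 54 mm behind the grasp point. The pads swing forward as they close: fully open they stand 13 mm farther back than shut.
Start: joints at [-1.368, 0.053, 1.613, -0, 1.476, -0.119], TCP at [0.198, -0.593, 0.21] pointing down, gripper open.
Joint ranges: [-3.01, 3.01], [-1.01, 2.22], [0.06, 2.58], [-1.02, 4.17], [0.09, 2.62], [-3.14, 3.14]. Speed limits (rad/s): [2.57, 2.57, 3.14, 3.14, 3.14, 3.14].

## Interface

Orientations are given as a rotation vector (axis times angle).
In Python, from station import ctrl gives the robot as it stands. The module is installed in compiled form; this text tells all that it offers.
- The arm moves only by the tool drive_tool, never from a script. Its argument "commands" is text: rows parted by semicolons, each of 5 numbers parted by spaces: the closure, from -1 (fully open) to 1 (shut), so that 0 is half open, then the shift along the tool's x, y, z in units of 40 mm (1.0 is 40 mm), then the turn about the tool's x in units of 5 degrees (1.0 is 5 degrees). A call has 1 to 8 rows; each row is the pose to reach, as a shift and turn from the pose commanded when the call began, along the tool's axes at that moment; what a row does not reach only later rows make up. A row lasts 1/12 s, in which the tool goes at most 41.7 mm and 7.16 degrees, less where a joint would pass 70% of its speed; a pose out of reach is approached as far as the arm can. A call with a gripper value outside its range is refused whole. The fingers move at their own pace and stop on an object; "newtons" is the grip in N (left out, the last holds). Time passes only in rows, so rows that repeat a pose let the fingers close. It gives the time, the measured TCP pose, the force and the opening at its end, in the units of the state.
- ctrl.get_obs(): the state, without advancing time (a new reading comes with each control period).
- ctrl.get_image(name): name is "side" or "top" or "wrist"; returns (picture, depth): 480x640x3 uint8, blue, green, red; 480x640 float32, m along the optical axis (not along the pixel's ray), 0 where there is no reading.
- ctrl.camera_info(name): a dict with "K" (3x3 intrinsics, pixels), "k1" (the pictures are not rectified: a ray, as slopes to the right and down, at radius r is drawn at 1 + k1 r^2 times it, then the intrinsics apply), "T" (4x4, takes a point from camera to world coordinates). Camera axes: x right, y down, z forward; pixel columns grow to the right and rows downward; lengths in m; the calibration is good to about 2 mm. A picture is of the moment at which its call begins: read the wrist's pose just before it. camera_info takes no time and is no camera call; for the wrist camera it gives the pose at the moment of the call.
- ctrl.finish_job(): hands the job in, once; it reports no verdict.
The state is a dict: "t": time; "q": joint angles; "dq": joint speeds; "effort": joint torques, N m; "tool_pos": TCP position; "tool_rot": TCP orientation; "contact_force": force on the tool from outside, world axes, zero at the start; "wrist_torque": the same for the moment, N m; "opening": finger opening in m.
Only numpy, scipy, OpenCV 4.12 (cv2) and the standard library are available. Lean on these libraries where they do the work, as an engineer would, in place of code of your own. Each camera call takes 0.05 s, during which the arm holds its last target.

## Working session

There is one attempt and no reset: what is moved stays moved. The work goes in short steps, Python scripts to look and compute and a tool call to move; the robot and the scene stay as the last step left them, time stands still between calls to the robot, and variables do not carry over. Pictures are saved under pics/ and viewed, and the job is handed in when it is done.

Besides the shell and the picture viewer there is one more tool, called as name(argument=value, ...) on one line, values as JSON. drive_tool: Moves the arm, as the interface text tells. Its arguments: {"type":"object","properties":{"commands":{"type":"string"},"newtons":{"type":"number"}},"required":["commands"]}

```bash
mkdir -p pics
cat > h.py <<'E'
import numpy as np, cv2
from station import ctrl
def cap(n,tag):
    ci=ctrl.camera_info(n); im,d=ctrl.get_image(n)
    np.savez(f'pics/{tag}.npz',im=im,d=d,K=ci['K'],k1=ci['k1'],T=ci['T'])
    cv2.imwrite(f'pics/{tag}.png',im)
def load(tag):
    return np.load(f'pics/{tag}.npz')
def ray(c,u,v):
    K=c['K'];k1=float(c['k1']);xd=(u-K[0,2])/K[0,0];yd=(v-K[1,2])/K[1,1]
    x,y=xd,yd
    for _ in range(20):
        f=1+k1*(x*x+y*y);x,y=xd/f,yd/f
    return np.array([x,y,1.])
def onz(c,u,v,z):
    T=c['T'];d=T[:3,:3]@ray(c,u,v);o=T[:3,3];return o+d*(z-o[2])/d[2]
def pt(c,u,v):
    d=c['d'][int(round(v)),int(round(u))];T=c['T'];return T[:3,:3]@(ray(c,u,v)*d)+T[:3,3]
def proj(c,p):
    T=c['T'];q=T[:3,:3].T@(np.array(p)-T[:3,3]);x,y=q[0]/q[2],q[1]/q[2];f=1+float(c['k1'])*(x*x+y*y)
    K=c['K'];return K[0,0]*x*f+K[0,2],K[1,1]*y*f+K[1,2]
E
python3 -c "
from h import *
np.set_printoptions(precision=4,suppress=True)
print(ctrl.get_obs(),ctrl.grip_point_offset)
cap('side','side0');cap('top','top0')
for n in('side','top'):print(ctrl.camera_info(n))
"
```

```text
{'t': 0.0, 'q': array([-1.368 ,  0.0534,  1.6143,  0.    ,  1.476 , -0.1191]), 'dq': array([-0.0009,  0.0007,  0.0009,  0.    ,  0.0012,  0.0013]), 'effort': array([  0.0003, -39.3674, -37.0181,  -0.0001,   0.0071,  -0.    ]), 'tool_pos': array([ 0.1975, -0.5923,  0.2087]), 'tool_rot': array([ 2.0483,  0.3346, -2.0483]), 'contact_force': array([-0.5579, -0.6351,  0.8342]), 'wrist_torque': array([-0.0271,  0.0293, -0.0321]), 'opening': 0.08533648654480701} 0.0187
{'K': array([[584.0062,   0.    , 322.2115],
       [  0.    , 584.0062, 234.8087],
       [  0.    ,   0.    ,   1.    ]]), 'k1': -0.01772230127836407, 'T': array([[ 0.9906, -0.0861,  0.1065,  0.454 ],
       [-0.1368, -0.6613,  0.7375, -0.978 ],
       [ 0.0069, -0.7451, -0.6669,  0.9559],
       [ 0.    ,  0.    ,  0.    ,  1.    ]])}
{'K': array([[598.3157,   0.    , 321.9874],
       [  0.    , 598.3157, 239.3414],
       [  0.    ,   0.    ,   1.    ]]), 'k1': -0.10718612712631873, 'T': array([[ 0.0032, -0.9845,  0.1751,  0.3034],
       [-0.9999, -0.0009,  0.0136, -0.04  ],
       [-0.0132, -0.1751, -0.9845,  1.6641],
       [ 0.    ,  0.    ,  0.    ,  1.    ]])}
```

View pics/side0.png

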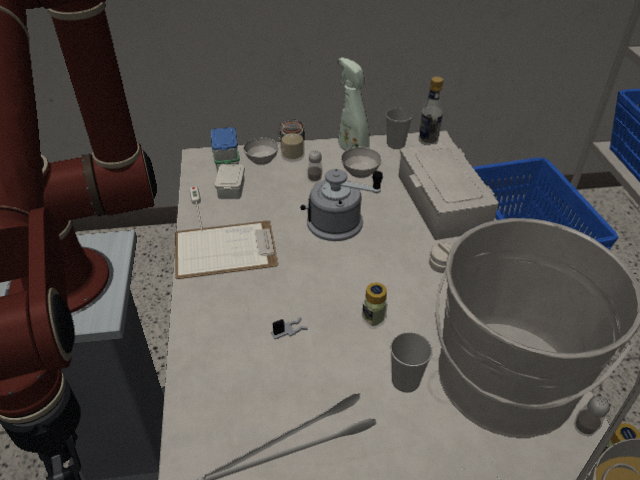

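View pics/top0.png

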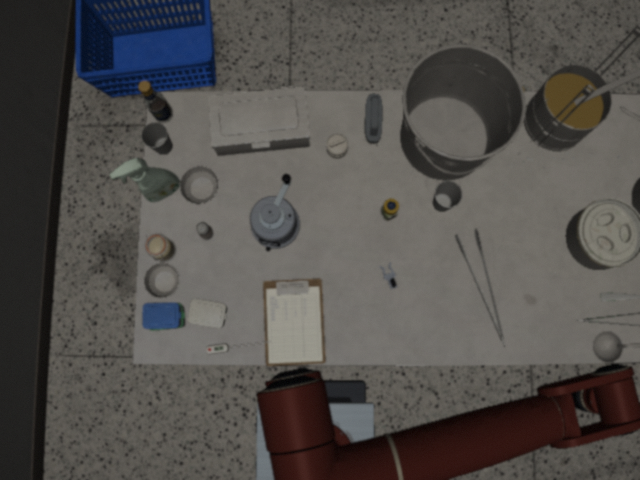

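The side view shows the clip at about (290,327) with its black grip at the left end (279,328), and the mill at about (335,200) with the crank knob at (377,181). The top view has the clip at (390,275) and the mill at (272,215). I'll zoom in and measure.

```bash
python3 -c "
from h import *
np.set_printoptions(precision=4,suppress=True)
s=load('side0');t=load('top0')
a=cv2.resize(s['im'][305:350,260:320],(800,600),interpolation=cv2.INTER_CUBIC);cv2.imwrite('pics/c1.png',cv2.convertScaleAbs(a,alpha=1.5))
a=cv2.resize(s['im'][160:250,290:390],(666,600),interpolation=cv2.INTER_CUBIC);cv2.imwrite('pics/c2.png',cv2.convertScaleAbs(a,alpha=1.5))
a=cv2.resize(t['im'][255:295,370:410],(400,400),interpolation=cv2.INTER_CUBIC);b=cv2.resize(t['im'][165:255,235:325],(400,400),interpolation=cv2.INTER_CUBIC);cv2.imwrite('pics/c3.png',cv2.convertScaleAbs(np.hstack([a,b]),alpha=1.7))
for u,v in[(279,328),(294,327),(337,173),(328,183),(377,176),(335,192),(303,207)]:print('s',u,v,pt(s,u,v))
for u,v in[(393,283),(388,270),(272,210),(286,179),(268,248),(276,214),(204,230)]:print('t',u,v,pt(t,u,v))
"
```

```text
s 279 328 [ 0.4771 -0.2159  0.0225]
s 294 327 [ 0.509  -0.1976 -0.0017]
s 337 173 [0.6452 0.1146 0.1571]
s 328 183 [0.6289 0.1433 0.1084]
s 377 176 [0.7293 0.0686 0.174 ]
s 335 192 [0.6396 0.1022 0.1115]
s 303 207 [0.5655 0.1269 0.0536]
t 393 283 [ 0.472  -0.2117  0.0366]
t 388 270 [ 0.5125 -0.2022 -0.0013]
t 272 210 [0.65   0.1111 0.15  ]
t 286 179 [0.7277 0.0744 0.1701]
t 268 248 [0.564  0.1287 0.0635]
t 276 214 [0.6394 0.1005 0.1499]
t 204 230 [0.6098 0.3015 0.0842]
```

View pics/c1.png

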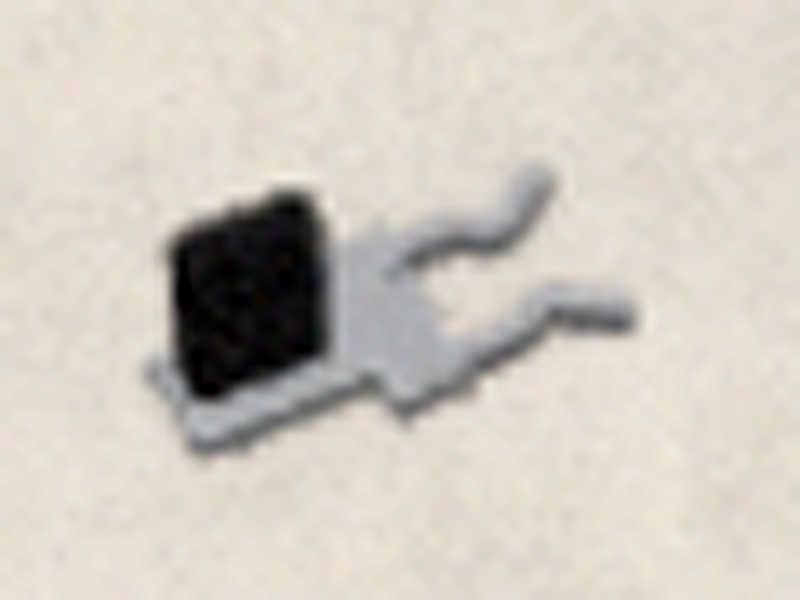

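View pics/c2.png

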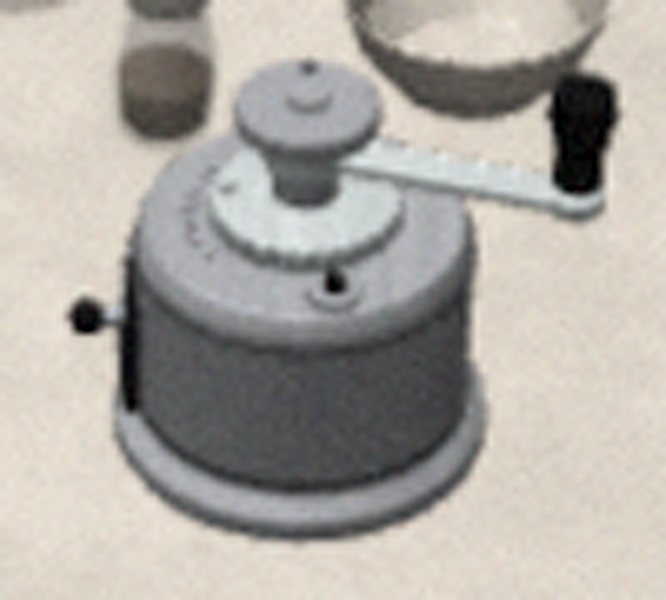

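View pics/c3.png

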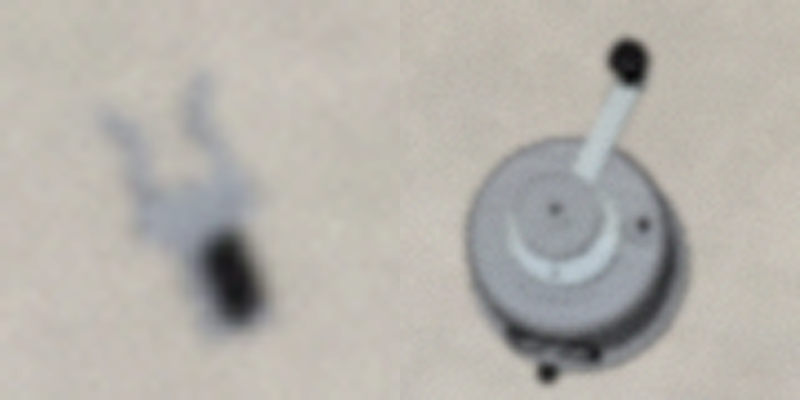

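```bash
cat >> h.py <<'E'
from scipy.spatial.transform import Rotation as Rn
np.set_printoptions(precision=4,suppress=True)
def clipmeas(c):
    im=c['im'].astype(int);d=c['d'];return
def plan(pos,yaw):
    # yaw: direction of clip x (world). tool y should be horizontal, perp to it
    o=ctrl.get_obs();R=Rn.from_rotvec(o['tool_rot']).as_matrix();p=o['tool_pos']
    sh=R.T@(np.array(pos)-p)/0.04
    ang=np.arctan2(R[1,1],R[0,1]); best=None
    for s in(1,-1):
        want=yaw+s*np.pi/2
        dw=(want-ang+np.pi)%(2*np.pi)-np.pi
        # rotation about tool x (down): world yaw dw = turn * R[2,0]
        tu=dw*np.sign(R[2,0])
        print('tool yaw opt',s,'turn units',np.degrees(tu)/5, 'q6',o['q'][5])
    print('t',o['t'],'pos',p,'shift units',sh,'F',o['contact_force'],'open',o['opening']);print(R)
E
python3 -c "
from h import *
plan([0.475,-0.213,0.21],0.5)
s=load('side0');t=load('top0')
# clip tips etc, side
k=60/800
for n,(x,y),z in[('tipL',(545,170),.004),('tipR',(632,300),.005),('backR',(205,440),0.002),('gripfront',(320,350),.005),('gripback',(205,390),.005),('gtopback',(180,240),.039),('gtopfront',(305,190),.039)]:
  print(n,onz(s,260+x*k,305+y*k,z))
for n,(x,y),z in[('tipL',(108,112),.005),('tipR',(202,78),.005),('gtop',(228,285),.039)]:
  print(n,onz(t,370+x/10-.5,255+y/10-.5,z))
"
```

```text
tool yaw opt 1 turn units 33.95795616998727 q6 -0.11899792964589438
tool yaw opt -1 turn units -2.042043830012727 q6 -0.11899792964589438
t 0.1 pos [ 0.1975 -0.5923  0.2088] shift units [-0.0159 -6.8029 -9.5796] F [0.3014 0.184  0.3131] open 0.08524851874886857
[[-0.0004  0.3163 -0.9487]
 [ 0.0018 -0.9487 -0.3163]
 [-1.     -0.0018 -0.0002]]
tipL [ 0.5255 -0.1794  0.004 ]
tipR [ 0.536 -0.208  0.005]
backR [ 0.4681 -0.2242  0.002 ]
gripfront [ 0.487  -0.2115  0.005 ]
gripback [ 0.4688 -0.2169  0.005 ]
gtopback [ 0.4668 -0.2151  0.039 ]
gtopfront [ 0.4863 -0.2079  0.039 ]
tipL [ 0.5238 -0.1802  0.005 ]
tipR [ 0.5334 -0.2067  0.005 ]
gtop [ 0.4717 -0.2095  0.039 ]
```

drive_tool(commands="-1 0 -0.4 -0.6 0;-1 0 -1 -1.4 0;-1 0 -1.55 -2.15 0;-1 0 -2.1 -2.9 0;-1 0 -2.65 -3.65 0;-1 0 -3.2 -4.4 0;-1 0 -3.7 -5.15 0;-1 0 -4.2 -5.9 0")

```text
t: 0.77
tool_pos: [0.369, -0.357, 0.2095]
tool_rot: [2.048, 0.333, -2.048]
contact_force: [1.1, -0.6, 0.5]
opening: 0.0854
```

drive_tool(commands="-1 0 -0.5 -0.7 0;-1 0 -1 -1.5 0;-1 0 -1.6 -2.2 0;-1 0 -2.1 -2.9 0;-1 0 -2.4 -3.4 0;-1 0 -2.6 -3.7 0;-1 0 -2.6 -3.7 0")

```text
t: 1.35
tool_pos: [0.4769, -0.211, 0.2093]
tool_rot: [2.046, 0.337, -2.046]
contact_force: [1.3, -1.0, -0.0]
opening: 0.0852
```

```bash
python3 -c "
from h import *
cap('wrist','w1')
plan([0.4754,-0.2134,0.0085],0.335)
"
```

```text
tool yaw opt 1 turn units 35.879704615781804 q6 0.6843115343487872
tool yaw opt -1 turn units -0.12029538421819992 q6 0.6843115343487872
t 1.4 pos [ 0.4762 -0.2123  0.2094] shift units [5.0216 0.0241 0.0233] F [-0.3967  0.2601 -0.3405] open 0.08534427605266352
[[-0.001   0.3188 -0.9478]
 [ 0.0004 -0.9478 -0.3188]
 [-1.     -0.0007  0.0008]]
```

View pics/w1.png

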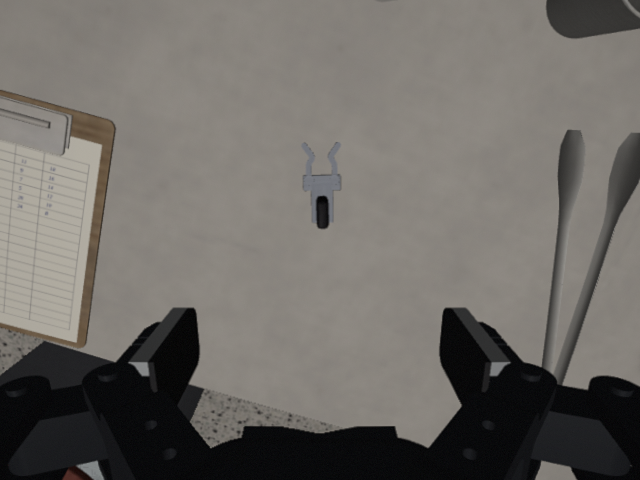

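The wrist view shows the clip at about (322,190), aligned with the image vertical and midway between the fingers, with the grip's top at (322,205).

```bash
python3 -c "
from h import *
c=load('w1');im=c['im']
cv2.imwrite('pics/w1c.png',cv2.convertScaleAbs(cv2.resize(im[135:235,290:355],(390,600),interpolation=cv2.INTER_CUBIC),alpha=1.5))
g=im.max(2);m=(g<45).astype(np.uint8);m[240:]=0;m[:170]=0;m[:,:300]=0;m[:,345:]=0
ys,xs=np.nonzero(m);print(xs.min(),xs.max(),ys.min(),ys.max())
print(c['T'])
for n,u,v,z in[('tipL',305,143,.005),('tipR',338,143,.005),('gtop',322,203,.039),('back',322,222,.005)]:print(n,onz(c,u,v,z))
"
```

```text
317 327 196 227
[[ 0.3192 -0.9121 -0.2574  0.5419]
 [-0.9477 -0.3076 -0.0852 -0.1897]
 [-0.0014  0.2711 -0.9625  0.3729]
 [ 0.      0.      0.      1.    ]]
tipL [ 0.5261 -0.1814  0.005 ]
tipR [ 0.5353 -0.2089  0.005 ]
gtop [ 0.4861 -0.2105  0.039 ]
back [ 0.4636 -0.2183  0.005 ]
```

View pics/w1c.png

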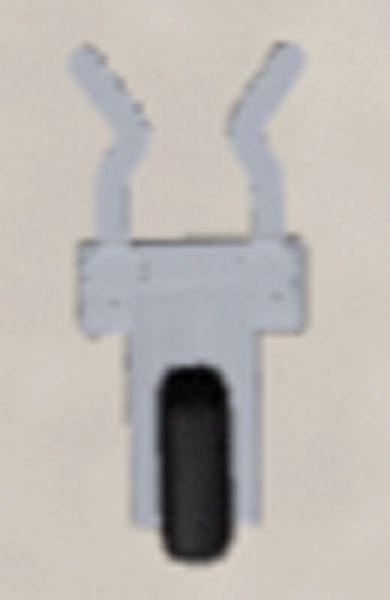

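```bash
python3 -c "
from h import *
c=load('w1')
f=lambda n,x,y,z:print(n,onz(c,290+x/6-.4,135+y/6-.4,z))
f('tl',75,45,.005);f('tr',297,45,.005);f('gtopB',197,562,.039);f('gtopF',195,405,.039);f('gF',195,365,.005);f('plateback',195,525,.005);f('backedgefork',195,240,.005)
R=np.array([[ 0.9478],[.3188]])
"
```

```text
tl [ 0.526  -0.1788  0.005 ]
tr [ 0.5363 -0.2095  0.005 ]
gtopB [ 0.4658 -0.2178  0.039 ]
gtopF [ 0.4868 -0.2104  0.039 ]
gF [ 0.487  -0.2105  0.005 ]
plateback [ 0.4635 -0.2185  0.005 ]
backedgefork [ 0.5047 -0.2045  0.005 ]
```

drive_tool(commands="-1 0.6 0.03 0 -0.05;-1 1.6 0.03 0 -0.1;-1 2.6 0.03 0 -0.1;-1 3.5 0.03 0 -0.1;-1 4.2 0.03 0 -0.1;-1 4.6 0.03 0 -0.1;-0.2 4.7 0.03 0 -0.1;-0.2 4.7 0.03 0 -0.1", newtons=30)

```text
t: 2.07
tool_pos: [0.4746, -0.2146, 0.0203]
tool_rot: [2.041, 0.342, -2.047]
contact_force: [-0.6, 0.1, -0.6]
opening: 0.0641
```

```bash
python3 -c "
from h import *
cap('wrist','w2')
plan([0.4763,-0.2137,0.010],0.333)
"
```

```text
tool yaw opt 1 turn units 35.9605717895397 q6 0.6742385643355923
tool yaw opt -1 turn units -0.039428210460301004 q6 0.6742385643355923
t 2.1167 pos [ 0.476  -0.2152  0.0221] shift units [ 0.3018 -0.0339 -0.0197] F [-0.1385 -0.8615  0.7892] open 0.05636583008495343
[[-0.0003  0.3236 -0.9462]
 [ 0.     -0.9462 -0.3236]
 [-1.     -0.0001  0.0003]]
```

View pics/w2.png

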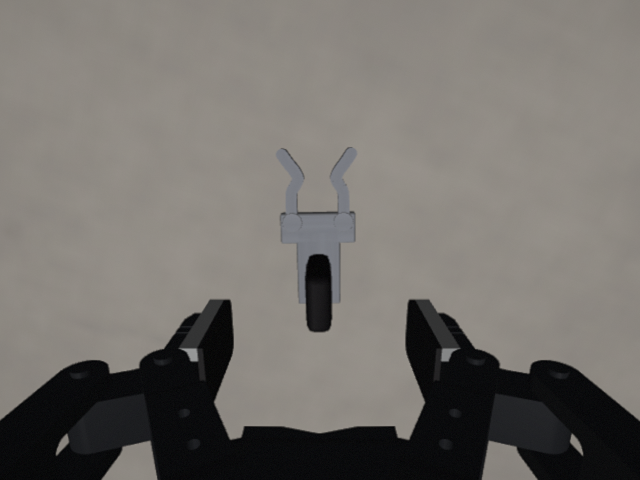

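The grip at (318,290) is centred between the pads, at x=232 and 406. I'll lower the last bit and close.

drive_tool(commands="-0.2 0.15 0 0 0;-0.2 0.3 0 0 0;0.5 0.3 0 0 0;0.8 0.3 0 0 0;1 0.3 0 0 0;1 0.3 0 0 0;1 0.3 0 0 0;1 0.3 0 0 0", newtons=30)

```text
t: 2.78
tool_pos: [0.4767, -0.2147, 0.0104]
tool_rot: [2.043, 0.34, -2.041]
contact_force: [0.1, -0.9, 2.3]
opening: 0.0087
```

drive_tool(commands="1 0 0 0 0;1 0 0 0 0;1 0 0 0 0", newtons=80)

```text
t: 3.03
tool_pos: [0.4767, -0.2147, 0.0105]
tool_rot: [2.043, 0.34, -2.042]
contact_force: [-1.2, 0.8, 5.2]
opening: 0.0067
```

drive_tool(commands="1 -0.1 0 0 0;1 -0.4 0 0 0;1 -1 0 0 0;1 -1.8 0 0 0;1 -2.6 0 0 0;1 -3.4 0 0 0;1 -4 0 0 0;1 -4.1 0 0 0")

```text
t: 3.7
tool_pos: [0.4789, -0.2161, 0.1806]
tool_rot: [2.047, 0.333, -2.032]
contact_force: [1.4, -0.3, -0.4]
opening: 0.0068
```

```bash
python3 -c "
from h import *
cap('wrist','w3')
plan([0.4763,-0.2137,0.010],0.333)
c=load('w3');cv2.imwrite('pics/w3c.png',cv2.convertScaleAbs(cv2.resize(c['im'][130:370,240:400],(400,600),interpolation=cv2.INTER_CUBIC),alpha=1.5))
"
```

```text
tool yaw opt 1 turn units 35.97187891662503 q6 0.6745344605992385
tool yaw opt -1 turn units -0.028121083374972246 q6 0.6745344605992385
t 3.75 pos [ 0.4782 -0.2157  0.1786] shift units [ 4.2142 -0.0897  0.0493] F [ 0.264   0.2424 -0.4447] open 0.0069252465980267795
[[ 0.0066  0.3246 -0.9458]
 [-0.0042 -0.9458 -0.3246]
 [-1.      0.0061 -0.0049]]
```

View pics/w3.png

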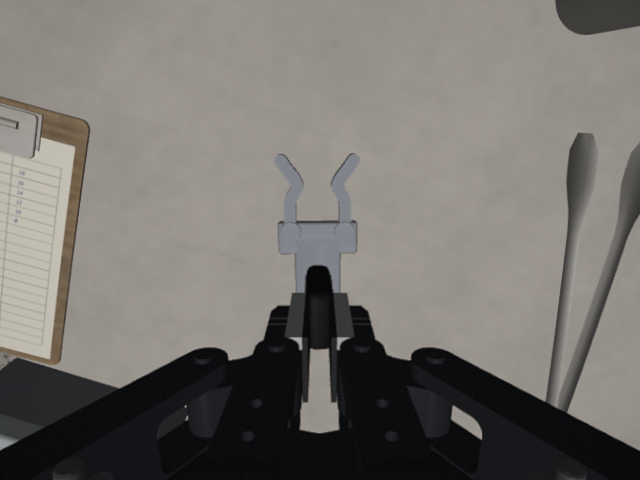

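View pics/w3c.png

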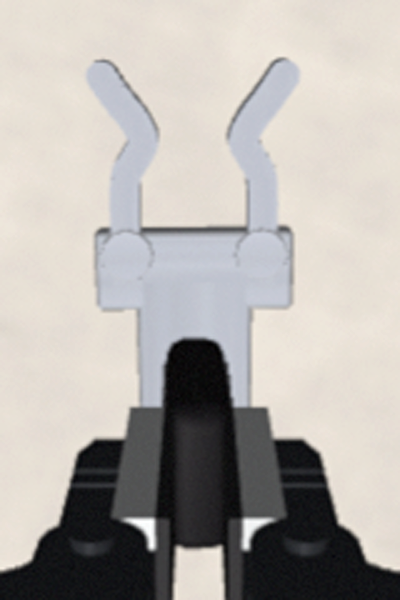

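The clip is held straight, with its tips at (281,157) and (355,157) and the pads square on the grip. Next I move to a standoff before the mill.

drive_tool(commands="1 -0.1 -0.5 -0.3 0;1 -0.2 -1.3 -0.8 0;1 -0.3 -2.2 -1.3 0;1 -0.3 -3.1 -1.85 0;1 -0.3 -4 -2.4 0;1 -0.3 -4.9 -2.95 0;1 -0.3 -5.6 -3.4 0;1 -0.3 -6 -3.7 0")

```text
t: 4.42
tool_pos: [0.5371, 0.0641, 0.1835]
tool_rot: [2.038, 0.346, -2.045]
contact_force: [-0.8, -0.2, -0.9]
opening: 0.0069
```

drive_tool(commands="1 0 -0.2 -0.1 0;1 0 -0.4 -0.2 0;1 0 -0.4 -0.2 0;1 0 -0.4 -0.2 0")

```text
t: 4.75
tool_pos: [0.5402, 0.0775, 0.185]
tool_rot: [2.041, 0.34, -2.044]
contact_force: [-0.6, 0.5, -0.6]
opening: 0.0073
```

```bash
python3 -c "
from h import *
cap('wrist','w4');cap('side','s4');cap('top','t4')
plan([0.543,0.077,0.19],0.33)
c=load('w4');print(c['T'])
t=load('t4');s=load('s4')
cv2.imwrite('pics/s4c.png',cv2.convertScaleAbs(cv2.resize(s['im'][130:220,280:400],(800,600),interpolation=cv2.INTER_CUBIC),alpha=1.6))
"
```

```text
tool yaw opt 1 turn units 35.98584473453744 q6 1.2474589406671286
tool yaw opt -1 turn units -0.014155265462565333 q6 1.2474589406671286
t 4.9 pos [0.5407 0.077  0.1858] shift units [-0.1052  0.0197 -0.0552] F [ 0.9837 -0.3488 -1.3387] open 0.006614420690725873
[[-0.0002  0.3229 -0.9464]
 [-0.0003 -0.9464 -0.3229]
 [-1.      0.0002  0.0003]]
[[ 0.3234 -0.9104 -0.2581  0.6052]
 [-0.9463 -0.3112 -0.0881  0.0994]
 [-0.0001  0.2727 -0.9621  0.3485]
 [ 0.      0.      0.      1.    ]]
```

View pics/w4.png

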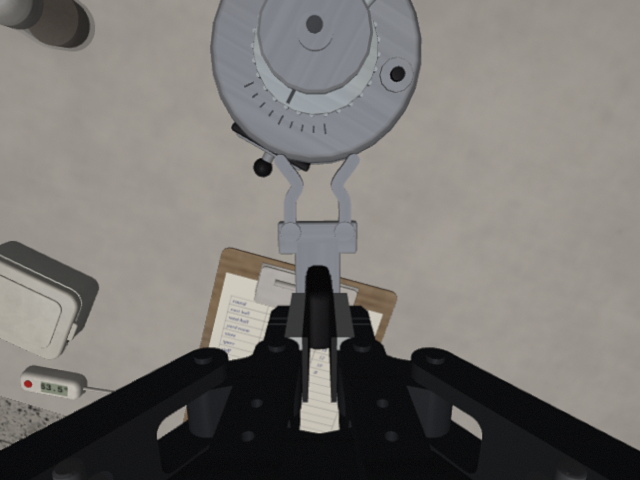

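View pics/s4c.png

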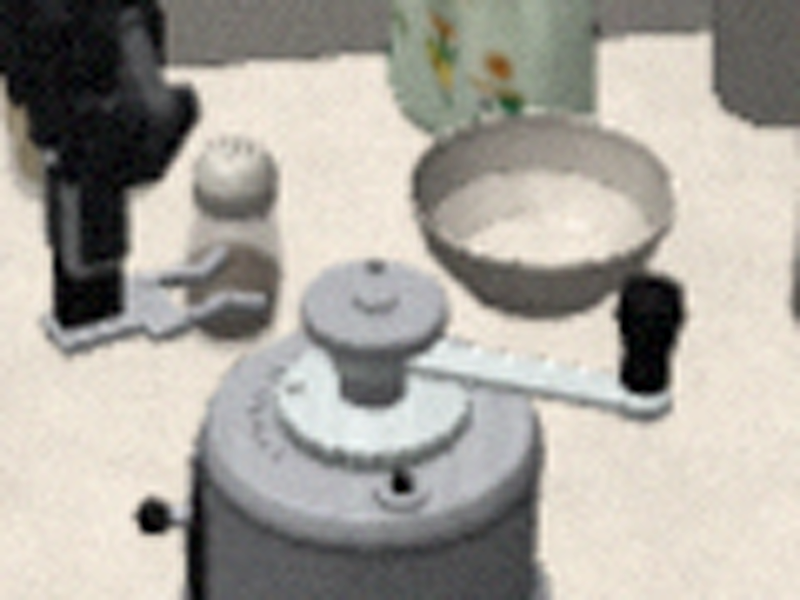

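```bash
python3 -c "
from h import *
c=load('w4');print(c['K'],c['k1'])
for u in range(255,385,6):print(u,[f'{1000*pt(c,u,v)[2]:.0f}' for v in(10,24,33,40,46,60,75)])
cv2.imwrite('pics/w4c.png',cv2.convertScaleAbs(cv2.resize(c['im'][0:120,240:400],(800,600),interpolation=cv2.INTER_CUBIC),alpha=1.6))
"
```

```text
[[408.7306   0.     319.0615]
 [  0.     408.7306 243.2343]
 [  0.       0.       1.    ]] -0.03968944197037159
255 ['101', '100', '109', '109', '110', '111', '100']
261 ['152', '151', '151', '151', '151', '111', '110']
267 ['151', '151', '152', '151', '150', '151', '110']
273 ['151', '151', '151', '150', '151', '152', '111']
279 ['151', '151', '151', '150', '151', '150', '151']
285 ['151', '152', '150', '151', '150', '152', '152']
291 ['150', '151', '151', '151', '151', '151', '151']
297 ['150', '155', '155', '151', '152', '151', '151']
303 ['151', '153', '154', '155', '154', '152', '153']
309 ['151', '165', '153', '155', '156', '151', '150']
315 ['151', '165', '154', '154', '153', '151', '152']
321 ['151', '166', '155', '154', '155', '151', '149']
327 ['151', '154', '153', '154', '151', '151', '152']
333 ['151', '152', '150', '151', '150', '152', '151']
339 ['151', '152', '151', '150', '151', '150', '151']
345 ['151', '150', '151', '151', '152', '151', '150']
351 ['150', '151', '151', '151', '150', '151', '151']
357 ['151', '151', '152', '151', '152', '150', '112']
363 ['151', '151', '151', '151', '152', '150', '110']
369 ['150', '151', '152', '150', '150', '110', '110']
375 ['99', '108', '109', '110', '111', '109', '100']
381 ['100', '100', '100', '99', '100', '99', '103']
```

View pics/w4c.png

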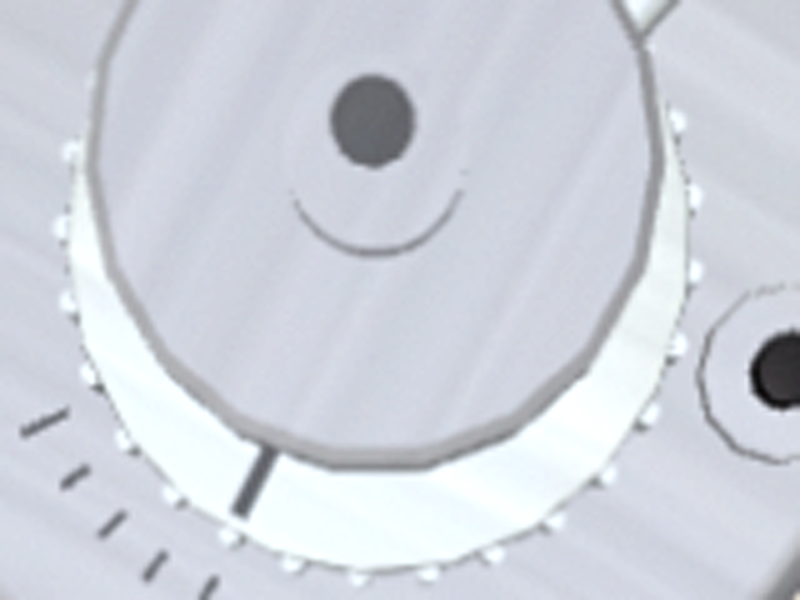

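```bash
python3 -c "
from h import *
c=load('w4');d=c['d']
def mz(sel):
    return np.array([pt(c,u,v) for u,v in sel])
cap_=mz([(u,v) for u in range(270,366,3) for v in range(8,70,3) if (u-315)**2+(v-30)**2<38**2 and (u-315)**2+(v-33)**2>24**2])
print('cap z',np.median(cap_[:,2]),cap_[:,2].mean(),len(cap_))
dot=mz([(u,v) for u in range(309,320) for v in range(18,30)]);print('dot',np.median(dot,0))
col=mz([(u,v) for u in range(305,326,2) for v in range(36,45,2)]);print('collar',np.median(col,0))
pl=mz([(u,v) for u in range(302,336) for v in range(228,248)]);print('plate',np.median(pl,0),pl[:,2].std())
pl=mz([(u,v) for u in range(300,306) for v in range(255,280)]);print('plate back',np.median(pl,0))
for u,v in[(283,160),(297,180),(342,180),(353,160)]:print('leg',pt(c,u,v))
z=np.median(cap_[:,2])
print('axis dot',onz(c,314.0,23.6,np.median(dot[:,2])))
im=c['im']
# disc edge fit using depth: pixels with z>0.145
zz=np.array([[pt(c,u,v)[2] for u in range(240,400)] for v in range(0,110)])
m=(zz>.145).astype(np.uint8)
cs,_=cv2.findContours(m,0,1);k=max(cs,key=cv2.contourArea)[:,0,:]
P=np.array([onz(c,240+a,b,z)[:2] for a,b in k if b>1]);A=np.c_[2*P,np.ones(len(P))];s=np.linalg.lstsq(A,(P**2).sum(1),rcond=None)[0]
print('disc c',s[:2],'r',np.sqrt(s[2]+s[0]**2+s[1]**2))
tl=onz(c,278.5,157,.1803);tr=onz(c,357.5,157,.1803);print('tips',tl,tr)
t=load('t4')
zz=np.array([[pt(t,u,v)[2] for u in range(245,305)] for v in range(185,250)]);
m=(zz>.14).astype(np.uint8);m[:12]=0
ys,xs=np.nonzero(m);print('top disc px',xs.min()+245,xs.max()+245,ys.min()+185,ys.max()+185, onz(t,(xs.min()+xs.max())/2+245,(ys.min()+ys.max())/2+185,.151))
print('top dot',onz(t,269.4,211.8,.1655))
"
```

```text
cap z 0.15105271047931224 0.1510406199955237 236
dot [0.6436 0.1148 0.1653]
collar [0.64   0.1132 0.1541]
plate [0.5622 0.085  0.1792] 0.006516148504667341
plate back [0.5474 0.0873 0.1794]
leg [0.5885 0.1092 0.1799]
leg [0.5826 0.1013 0.1796]
leg [0.5885 0.0837 0.1786]
leg [0.5977 0.0822 0.1787]
axis dot [0.6437 0.1148 0.1653]
disc c [0.6432 0.1146] r 0.02539727692172703
tips [0.5891 0.1113 0.1803] [0.5994 0.081  0.1803]
top disc px 245 304 198 249 [0.614  0.1039 0.151 ]
top dot [0.6417 0.1162 0.1655]
```

```bash
python3 -c "
from h import *
for n in('s4','t4','side0','top0'):
  c=load(n);im=c['im'];
  box=(360,160,395,200) if n[0]=='s' else (278,170,294,188)
  r=[]
  for v in range(box[1],box[3]):
    for u in range(box[0],box[2]):
      if im[v,u].max()<50: r.append([u,v,*pt(c,u,v)])
  r=np.array(r);print(n,len(r),np.percentile(r[:,4],[5,25,50,75,90,97]),np.median(r,0))
c=load('s4')
for v in range(165,186):print(v,[f'{1000*pt(c,u,v)[2]:.0f}' for u in range(322,352,2)])
"
```

```text
s4 140 [0.1396 0.1494 0.1664 0.1755 0.1786 0.1796] [376.     178.5      0.7294   0.0694   0.1664]
t4 56 [0.1466 0.1716 0.175  0.1775 0.1805 0.1834] [286.     178.5      0.7271   0.0739   0.175 ]
side0 139 [0.1394 0.1504 0.1663 0.1758 0.1787 0.1794] [376.     179.       0.7291   0.069    0.1663]
top0 59 [0.1504 0.1707 0.1749 0.1781 0.181  0.1825] [286.     179.       0.727    0.0741   0.1749]
165 ['-2', '3', '1', '-1', '-5', '-1', '-5', '-0', '-3', '-3', '-3', '35', '46', '9', '5']
166 ['44', '-0', '-2', '-2', '4', '-1', '-3', '2', '-1', '-4', '-1', '29', '39', '44', '6']
167 ['42', '-1', '1', '-1', '-1', '-0', '-2', '-1', '-1', '3', '2', '-2', '34', '38', '47']
168 ['36', '1', '1', '-2', '-2', '1', '-1', '-0', '1', '2', '-0', '1', '28', '36', '40']
169 ['38', '-6', '1', '-1', '-2', '152', '150', '166', '153', '150', '2', '-1', '23', '27', '33']
170 ['35', '0', '-1', '1', '147', '151', '150', '168', '151', '153', '150', '1', '1', '27', '26']
171 ['27', '-0', '1', '154', '153', '154', '150', '151', '153', '153', '152', '150', '1', '22', '27']
172 ['26', '3', '151', '152', '151', '153',
[... 738 characters left out ...]
, '153', '151', '150', '153', '145', '-0', '2']
180 ['99', '104', '144', '147', '149', '150', '151', '152', '152', '154', '149', '146', '144', '97', '-1']
181 ['100', '99', '102', '146', '148', '152', '149', '147', '152', '148', '151', '143', '134', '134', '99']
182 ['100', '99', '100', '110', '147', '146', '147', '149', '150', '148', '146', '132', '134', '134', '136']
183 ['96', '102', '112', '112', '131', '143', '147', '144', '144', '146', '133', '138', '137', '136', '134']
184 ['103', '111', '111', '115', '130', '134', '133', '134', '133', '133', '133', '134', '132', '134', '131']
185 ['101', '113', '112', '109', '113', '133', '129', '131', '129', '126', '129', '127', '133', '131', '131']
```

The cap lies at z≈0.151, and the knob top at ≈0.1795 agrees with a grind offset of about 9.5 mm. The axis is at (0.6435, 0.1147). The head's top dot in the wrist view sits at (314,24). Next I go forward to about 31 mm short of home, then down to just above the cap.

drive_tool(commands="1 0 -0.01 -0.2 0;1 0 -0.02 -0.5 0;1 0 -0.04 -0.8 0;1 0 -0.04 -1 0;1 0.15 -0.04 -1.04 0;1 0.3 -0.04 -1.04 0;1 0.45 -0.04 -1.04 0;1 0.45 -0.04 -1.04 0", newtons=100)

```text
t: 5.57
tool_pos: [0.578, 0.093, 0.1653]
tool_rot: [2.038, 0.341, -2.047]
contact_force: [0.3, 0.5, -0.3]
opening: 0.0056
```

drive_tool(commands="1 0 0 0 0;1 0 0 0 0")

```text
t: 5.73
tool_pos: [0.5793, 0.0931, 0.1678]
tool_rot: [2.042, 0.341, -2.043]
contact_force: [-0.7, 0.2, -0.4]
opening: 0.006
```

```bash
python3 -c "
from h import *
cap('wrist','w5');cap('side','s5')
plan([0.543,0.077,0.19],0.33)
c=load('w5');s=load('s5')
cv2.imwrite('pics/w5c.png',cv2.convertScaleAbs(cv2.resize(c['im'][60:270,230:410],(514,600),interpolation=cv2.INTER_CUBIC),alpha=1.6))
cv2.imwrite('pics/s5c.png',cv2.convertScaleAbs(cv2.resize(s['im'][130:220,280:400],(800,600),interpolation=cv2.INTER_CUBIC),alpha=1.6))
"
```

```text
tool yaw opt 1 turn units -35.994938342606666 q6 1.2730462820622195
tool yaw opt -1 turn units 0.005061657393327038 q6 1.2730462820622195
t 5.8333 pos [0.5797 0.0932 0.1683] shift units [-0.5419  0.0855  0.9982] F [ 0.0519 -0.6932 -0.4426] open 0.005988791263072762
[[ 0.0007  0.3245 -0.9459]
 [ 0.     -0.9459 -0.3245]
 [-1.      0.0002 -0.0007]]
```

View pics/w5c.png

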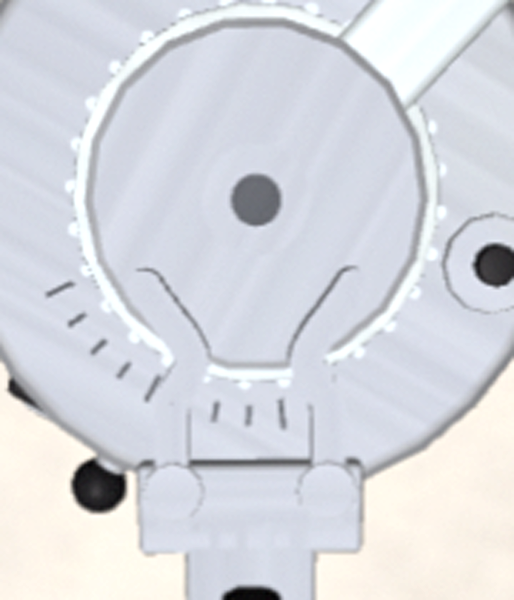

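View pics/s5c.png

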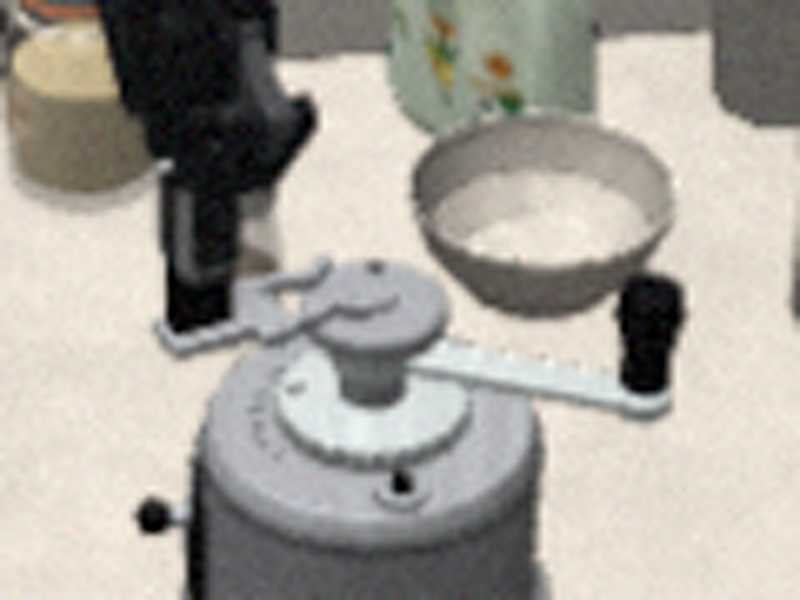

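```bash
python3 -c "
from h import *
c=load('w5');k=180/514
f=lambda x,y,z:onz(c,230+x*k-.4,60+y*k-.4,z)
a=f(255,200,.1653);tl=f(137,272,.162);tr=f(358,270,.162);m=(tl+tr)/2
R=Rn.from_rotvec(ctrl.get_obs()['tool_rot']).as_matrix()
cc=f(258,192,.151);
print(a,cc,tl,tr,'tool-frame tips->axis mm',R.T@(a-m)*1e3)
t=tr-tl;print('clip yaw',np.arctan2(t[0],-t[1]))
"
```

```text
[0.6436 0.1149 0.1653] [0.6448 0.1148 0.151 ] [0.6287 0.1276 0.162 ] [0.6392 0.0979 0.162 ] tool-frame tips->axis mm [-3.2931  1.0837 -9.784 ]
clip yaw 0.33841059341843244
```

The clip straddles the head symmetrically to within 1 mm, 30 mm short of home. The dot is at crop (255,200) and the tips at (137,272) and (358,270). Now I lower it by feel.

drive_tool(commands="1 0.03 0.025 0 0;1 0.06 0.025 0 0;1 0.09 0.025 0 0;1 0.09 0.025 0 0;1 0.09 0.025 0 0")

```text
t: 6.25
tool_pos: [0.5798, 0.0923, 0.1641]
tool_rot: [2.042, 0.341, -2.043]
contact_force: [-0.4, -0.2, -1.3]
opening: 0.006
```

drive_tool(commands="1 0.025 0 0 0;1 0.05 0 0 0;1 0.05 0 0 0;1 0.05 0 0 0")

```text
t: 6.58
tool_pos: [0.5799, 0.0923, 0.1622]
tool_rot: [2.042, 0.341, -2.043]
contact_force: [0.3, 0.7, -1.3]
opening: 0.0058
```

drive_tool(commands="1 0.025 0 0 0;1 0.025 0 0 0;1 0.025 0 0 0")

```text
t: 6.83
tool_pos: [0.5802, 0.0923, 0.1617]
tool_rot: [2.043, 0.341, -2.042]
contact_force: [0.4, 0.2, -0.1]
opening: 0.0062
```

drive_tool(commands="1 0.025 0 0 0;1 0.025 0 0 0;1 0.025 0 0 0")

```text
t: 7.08
tool_pos: [0.5804, 0.0923, 0.1611]
tool_rot: [2.044, 0.34, -2.041]
contact_force: [-0.1, 0.4, 2.4]
opening: 0.0062
```

drive_tool(commands="1 0.025 0 0 0;1 0.025 0 0 0;1 0.025 0 0 0")

```text
t: 7.33
tool_pos: [0.5804, 0.0923, 0.1599]
tool_rot: [2.044, 0.34, -2.041]
contact_force: [-0.1, 0.1, 5.0]
opening: 0.0059
```

drive_tool(commands="1 0.025 0 0 0;1 0.05 0 0 0;1 0.05 0 0 0;1 0.05 0 0 0")

```text
t: 7.67
tool_pos: [0.5803, 0.0923, 0.1579]
tool_rot: [2.043, 0.34, -2.041]
contact_force: [-1.5, -0.7, 5.6]
opening: 0.0062
```

drive_tool(commands="1 0.025 0 0 0;1 0.05 0 0 0;1 0.05 0 0 0;1 0.05 0 0 0")

```text
t: 8.0
tool_pos: [0.5805, 0.0923, 0.1563]
tool_rot: [2.044, 0.34, -2.041]
contact_force: [-1.8, 0.3, 7.5]
opening: 0.0058
```

```bash
python3 -c "
from h import *
cap('wrist','w6');plan([0,0,0],.33);cap('side','s6');plan([0,0,0],.33)
c=load('w6');s=load('s6')
cv2.imwrite('pics/w6c.png',cv2.convertScaleAbs(cv2.resize(c['im'][60:340,220:420],(428,600),interpolation=cv2.INTER_CUBIC),alpha=1.6))
cv2.imwrite('pics/s6c.png',cv2.convertScaleAbs(cv2.resize(s['im'][150:210,290:370],(800,600),interpolation=cv2.INTER_CUBIC),alpha=1.6))
"
```

```text
tool yaw opt 1 turn units -35.99406945246775 q6 1.2714059125366028
tool yaw opt -1 turn units 0.005930547532251971 q6 1.2714059125366028
t 8.05 pos [0.5805 0.0923 0.1563] shift units [ 3.8874 -2.5292 14.4799] F [-1.6984 -0.594   7.8735] open 0.006259312918285683
[[ 0.0014  0.3245 -0.9459]
 [-0.     -0.9459 -0.3245]
 [-1.      0.0005 -0.0013]]
tool yaw opt 1 turn units -35.993896399340215 q6 1.2713515882866742
tool yaw opt -1 turn units 0.0061036006597865915 q6 1.2713515882866742
t 8.1 pos [0.5805 0.0923 0.1563] shift units [ 3.8874 -2.5297 14.4799] F [-1.828  -0.8635  7.0172] open 0.0064205669058876105
[[ 0.0014  0.3245 -0.9459]
 [-0.     -0.9459 -0.3245]
 [-1.      0.0005 -0.0014]]
```

View pics/w6c.png

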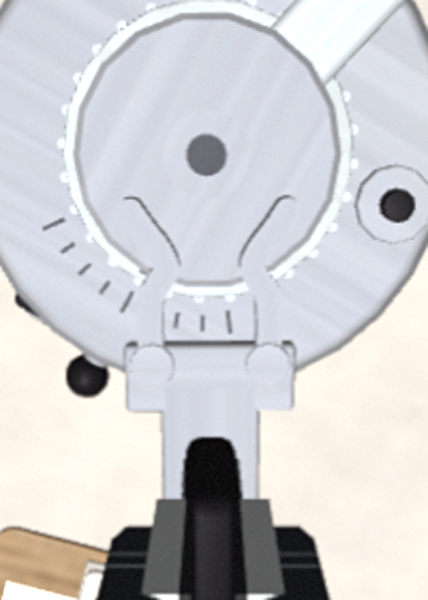

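View pics/s6c.png

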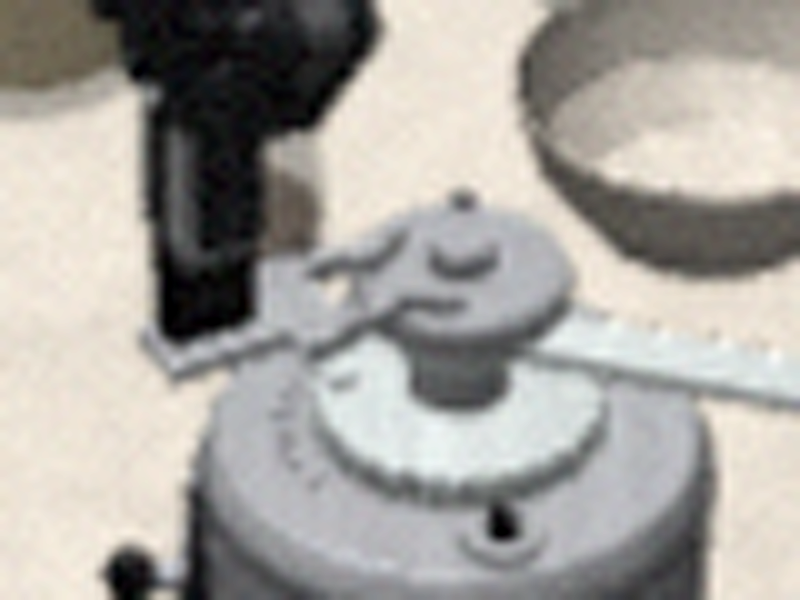

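The side crop shows the legs lying on the lowered cap. The core at (460,255) now stands clear of the cap. I'll check the levels by depth.

```bash
cat > lv.py <<'E'
from h import *
import sys
c=load(sys.argv[1]);im=c['im']
a=np.array([0.6436,0.1149])
P=[]
for v in range(40,340):
  for u in range(220,420):
    P.append([u,v,*pt(c,u,v)])
P=np.array(P);r=np.hypot(P[:,2]-a[0],P[:,3]-a[1])
th=np.arctan2(P[:,3]-a[1],P[:,2]-a[0])-.33
f=(r>.011)&(r<.024)&(np.cos(th)>0.1)&(P[:,4]>.13)
print('cap',np.median(P[f,4]),f.sum())
f2=(r<.003)&(P[:,4]>.16);print('dot',np.median(P[f2,2:],0))
f3=(r>.004)&(r<.007)&(P[:,4]<.16);print('core',np.median(P[f3,4]))
E1=(P[:,2:4]-a)@np.array([np.cos(.33),np.sin(.33)]);L=(P[:,2:4]-a)@np.array([-np.sin(.33),np.cos(.33)])
for x in (-.024,-.027,-.030,-.034,-.038,-.042,-.046,-.05):
  f=(abs(E1-x)<.0015)&(abs(L)<.019)&(P[:,4]>.135)&(P[:,4]<.17);print('clip x',x,np.round(np.percentile(P[f,4],[25,50,75]),4) if f.any() else None,f.sum())
E
python3 lv.py w5;python3 lv.py w6
```

```text
cap 0.15100146650137375 3976
dot [0.6441 0.1149 0.3313]
core 0.15400422981562378
clip x -0.024 [0.1509 0.1609 0.1621] 364
clip x -0.027 [0.1613 0.1619 0.1623] 205
clip x -0.03 [0.1613 0.1618 0.1624] 176
clip x -0.034 [0.1615 0.1619 0.1623] 179
clip x -0.038 [0.161  0.1617 0.1624] 460
clip x -0.042 [0.1618 0.1622 0.1628] 528
clip x -0.046 [0.1616 0.162  0.1625] 517
clip x -0.05 [0.1615 0.1619 0.1623] 510
cap 0.14702624880091894 4319
dot [0.645  0.1141 0.167 ]
core 0.15396514128059213
clip x -0.024 [0.1468 0.1504 0.1519] 412
clip x -0.027 [0.1512 0.1517 0.1521] 184
clip x -0.03 [0.1511 0.1517 0.1521] 168
clip x -0.034 [0.151  0.1515 0.152 ] 165
clip x -0.038 [0.1509 0.1515 0.152 ] 589
clip x -0.042 [0.151  0.1515 0.1519] 520
clip x -0.046 [0.1506 0.1511 0.1514] 522
clip x -0.05 [0.1506 0.151  0.1515] 405
```

The cap is down 4.0 mm. The clip's top is about 0.9 mm under the head and level. Now I push sideways.

drive_tool(commands="1 0.01 0 -0.05 0;1 0.01 0 -0.1 0;1 0.01 0 -0.15 0;1 0.01 0 -0.2 0;1 0.01 0 -0.25 0;1 0.01 0 -0.25 0;1 0.01 0 -0.25 0")

```text
t: 8.68
tool_pos: [0.5904, 0.0955, 0.1563]
tool_rot: [2.045, 0.34, -2.04]
contact_force: [-0.4, -0.9, 7.6]
opening: 0.0061
```

drive_tool(commands="1 0 0 -0.025 0;1 0 0 -0.05 0;1 0 0 -0.05 0;1 0 0 -0.05 0")

```text
t: 9.02
tool_pos: [0.5919, 0.0961, 0.1562]
tool_rot: [2.044, 0.34, -2.041]
contact_force: [-1.6, -0.3, 8.3]
opening: 0.0059
```

drive_tool(commands="1 0 0 -0.025 0;1 0 0 -0.05 0;1 0 0 -0.05 0;1 0 0 -0.05 0")

```text
t: 9.35
tool_pos: [0.5936, 0.0967, 0.1561]
tool_rot: [2.043, 0.34, -2.041]
contact_force: [-1.5, -0.2, 7.0]
opening: 0.0058
```

```bash
python3 -c "
from h import *
cap('wrist','w7');plan([0,0,0],.33)
c=load('w7')
cv2.imwrite('pics/w7c.png',cv2.convertScaleAbs(cv2.resize(c['im'][60:340,220:420],(428,600),interpolation=cv2.INTER_CUBIC),alpha=1.6))
";python3 lv.py w7
```

```text
tool yaw opt 1 turn units -35.99345967562765 q6 1.2782645785267754
tool yaw opt -1 turn units 0.006540324372352533 q6 1.2782645785267754
t 9.4 pos [0.5936 0.0967 0.1561] shift units [ 3.8863 -2.5322 14.8252] F [-0.9774 -1.4015  7.9236] open 0.006041748720901366
[[ 0.0011  0.3246 -0.9459]
 [-0.0003 -0.9459 -0.3246]
 [-1.      0.0006 -0.001 ]]
cap 0.14607344789696883 4331
dot [0.6435 0.1149 0.1653]
core 0.1540466310549788
clip x -0.024 [0.15   0.1508 0.1514] 677
clip x -0.027 [0.1506 0.1511 0.1515] 527
clip x -0.03 [0.1505 0.1509 0.1514] 518
clip x -0.034 [0.1502 0.1506 0.151 ] 527
clip x -0.038 [0.15   0.1504 0.151 ] 325
clip x -0.042 [0.1505 0.156  0.1633] 579
clip x -0.046 [0.1499 0.1503 0.1508] 144
clip x -0.05 [0.1498 0.1502 0.1507] 118
```

View pics/w7c.png

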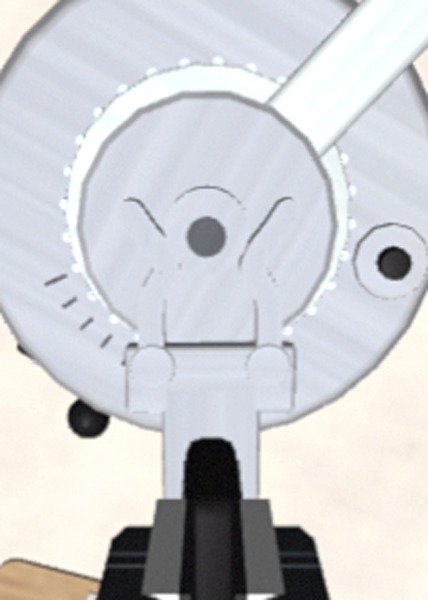

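drive_tool(commands="1 -0.015 0 -0.025 0;1 -0.015 0 -0.05 0;1 -0.015 0 -0.05 0;1 -0.015 0 -0.05 0")

```text
t: 9.73
tool_pos: [0.5945, 0.0973, 0.1563]
tool_rot: [2.04, 0.341, -2.044]
contact_force: [-4.3, -1.3, 7.5]
opening: 0.0059
```

drive_tool(commands="1 0 0 -0.025 0;1 0 0 -0.05 0;1 0 0 -0.05 0;1 0 0 -0.05 0")

```text
t: 10.07
tool_pos: [0.5953, 0.0975, 0.1561]
tool_rot: [2.037, 0.34, -2.047]
contact_force: [-7.7, -2.2, 9.5]
opening: 0.0061
```

drive_tool(commands="1 0 0 -0.025 0;1 0 0 -0.05 0;1 0 0 -0.05 0;1 0 0 -0.05 0")

```text
t: 10.4
tool_pos: [0.5979, 0.0983, 0.1561]
tool_rot: [2.039, 0.34, -2.045]
contact_force: [-5.1, -0.7, 8.1]
opening: 0.0063
```

drive_tool(commands="1 0 0 -0.025 0;1 0 0 -0.05 0;1 0 0 -0.05 0;1 0 0 -0.05 0")

```text
t: 10.73
tool_pos: [0.6006, 0.0993, 0.1562]
tool_rot: [2.042, 0.34, -2.043]
contact_force: [-3.0, -0.4, 7.9]
opening: 0.0058
```

drive_tool(commands="1 0 0 -0.025 0;1 0 0 -0.05 0;1 0 0 -0.05 0;1 0 0 -0.05 0")

```text
t: 11.07
tool_pos: [0.6034, 0.1002, 0.1567]
tool_rot: [2.044, 0.341, -2.04]
contact_force: [0.1, -0.3, 7.7]
opening: 0.0062
```

drive_tool(commands="1 0 0 -0.025 0;1 0 0 -0.05 0;1 0 0 -0.05 0;1 0 0 -0.05 0")

```text
t: 11.4
tool_pos: [0.6058, 0.101, 0.157]
tool_rot: [2.046, 0.341, -2.039]
contact_force: [1.0, 1.4, 6.5]
opening: 0.0061
```

drive_tool(commands="1 0 0 -0.02 0;1 0 0 -0.035 0;1 0 0 -0.035 0;1 0 0 -0.035 0")

```text
t: 11.73
tool_pos: [0.6068, 0.1016, 0.1569]
tool_rot: [2.045, 0.341, -2.04]
contact_force: [-0.0, 0.8, 7.0]
opening: 0.0063
```

drive_tool(commands="1 0 0 -0.02 0;1 0 0 -0.02 0;1 0 0 -0.02 0")

```text
t: 11.98
tool_pos: [0.6072, 0.1017, 0.1568]
tool_rot: [2.044, 0.341, -2.041]
contact_force: [-0.9, 1.0, 7.3]
opening: 0.0061
```

drive_tool(commands="1 0 0 -0.02 0;1 0 0 -0.02 0;1 0 0 -0.02 0")

```text
t: 12.23
tool_pos: [0.6078, 0.1018, 0.1567]
tool_rot: [2.043, 0.341, -2.041]
contact_force: [-1.7, -0.2, 7.9]
opening: 0.0063
```

drive_tool(commands="1 0 0 -0.02 0;1 0 0 -0.02 0;1 0 0 -0.02 0")

```text
t: 12.48
tool_pos: [0.608, 0.1018, 0.1566]
tool_rot: [2.042, 0.34, -2.043]
contact_force: [-3.6, -0.2, 7.7]
opening: 0.0058
```

drive_tool(commands="1 0 0 -0.02 0;1 0 0 -0.02 0;1 0 0 -0.02 0")

```text
t: 12.73
tool_pos: [0.6082, 0.1019, 0.1564]
tool_rot: [2.04, 0.34, -2.044]
contact_force: [-4.6, -1.3, 8.3]
opening: 0.0058
```

drive_tool(commands="1 0 0 -0.02 0;1 0 0 -0.02 0;1 0 0 -0.02 0")

```text
t: 12.98
tool_pos: [0.6083, 0.102, 0.1564]
tool_rot: [2.038, 0.34, -2.046]
contact_force: [-7.4, -2.2, 9.0]
opening: 0.0062
```

The push rises steeply while the position stalls after about 29 mm of travel. I'll look before letting go.

```bash
python3 -c "
from h import *
cap('wrist','w8');plan([0,0,0],.33)
c=load('w8')
cv2.imwrite('pics/w8c.png',cv2.convertScaleAbs(cv2.resize(c['im'][60:340,220:420],(428,600),interpolation=cv2.INTER_CUBIC),alpha=1.6))
";python3 lv.py w8
```

```text
tool yaw opt 1 turn units -35.99304340789568 q6 1.2864942686980607
tool yaw opt -1 turn units 0.006956592104327419 q6 1.2864942686980607
t 13.0333 pos [0.6083 0.1019 0.1564] shift units [ 3.9695 -2.5267 15.1956] F [-6.3009 -1.322   9.4431] open 0.006147220145058272
[[-0.0037  0.3246 -0.9458]
 [-0.0014 -0.9458 -0.3246]
 [-1.      0.0002  0.004 ]]
cap 0.14582486311257437 3784
dot [0.6436 0.1148 0.1654]
core 0.15409080315574802
clip x -0.024 [0.1501 0.1505 0.151 ] 308
clip x -0.027 [0.1506 0.1558 0.1636] 558
clip x -0.03 [0.1501 0.1506 0.151 ] 154
clip x -0.034 [0.1501 0.1505 0.1509] 118
clip x -0.038 [0.1501 0.1505 0.1509] 107
clip x -0.042 None 0
clip x -0.046 None 0
clip x -0.05 None 0
```

View pics/w8c.png

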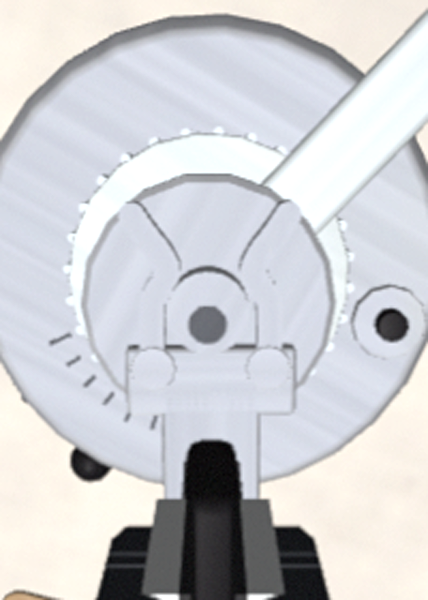

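The core is seated against the fork's back edge and the noses have passed it. One more small push, then I relax the push and the downward press.

drive_tool(commands="1 0 0 -0.02 0;1 0 0 -0.02 0;1 0 0 -0.02 0")

```text
t: 13.28
tool_pos: [0.6084, 0.102, 0.1564]
tool_rot: [2.036, 0.34, -2.048]
contact_force: [-9.2, -2.4, 11.6]
opening: 0.0059
```

drive_tool(commands="1 -0.015 0 0.03 0;1 -0.03 0 0.06 0;1 -0.05 0 0.08 0;1 -0.05 0 0.08 0;1 -0.05 0 0.08 0")

```text
t: 13.7
tool_pos: [0.6077, 0.1018, 0.1579]
tool_rot: [2.043, 0.341, -2.041]
contact_force: [1.0, 1.2, 4.6]
opening: 0.0061
```

drive_tool(commands="1 -0.02 0 -0.01 0;1 -0.03 0 -0.01 0;1 -0.03 0 -0.01 0;1 -0.03 0 -0.01 0")

```text
t: 14.03
tool_pos: [0.6078, 0.1019, 0.1582]
tool_rot: [2.042, 0.341, -2.042]
contact_force: [2.6, 0.9, 1.9]
opening: 0.006
```

drive_tool(commands="0.6 0 0 0 0;0.5 0 0 0 0;0.4 0 0 0 0;0.3 0 0 0 0;0.3 0 0 0 0;0.3 0 0 0 0", newtons=30)

```text
t: 14.53
tool_pos: [0.6075, 0.1018, 0.1585]
tool_rot: [2.042, 0.341, -2.043]
contact_force: [-0.9, -0.1, 0.9]
opening: 0.0298
```

```bash
python3 -c "
from h import *
cap('wrist','w9');cap('side','s9');plan([0,0,0],.33)
c=load('w9');s=load('s9')
a=cv2.resize(c['im'][60:340,220:420],(400,560));b=cv2.resize(s['im'][150:210,310:350],(373,560),interpolation=cv2.INTER_CUBIC)
cv2.imwrite('pics/w9c.png',cv2.convertScaleAbs(np.hstack([a,b]),alpha=1.6))
";python3 lv.py w9
```

```text
tool yaw opt 1 turn units -35.99493940615193 q6 1.2855929346641373
tool yaw opt -1 turn units 0.0050605938480643925 q6 1.2855929346641373
t 14.6333 pos [0.6076 0.1018 0.1586] shift units [ 3.9701 -2.5215 15.1937] F [ 0.5227 -0.0878  1.3187] open 0.029825295113864676
[[-0.0003  0.3245 -0.9459]
 [-0.     -0.9459 -0.3245]
 [-1.     -0.0001  0.0003]]
cap 0.14787092063712842 3785
dot [0.6437 0.1149 0.1653]
core 0.15403829472035316
clip x -0.024 [0.1521 0.1525 0.1529] 308
clip x -0.027 [0.1525 0.1552 0.1633] 526
clip x -0.03 [0.1522 0.1526 0.1533] 169
clip x -0.034 [0.152  0.1525 0.153 ] 120
clip x -0.038 [0.1521 0.1525 0.1529] 101
clip x -0.042 [0.1522 0.1525 0.153 ] 101
clip x -0.046 [0.1521 0.1524 0.1529] 98
clip x -0.05 [0.1519 0.1525 0.1529] 94
```

View pics/w9c.png

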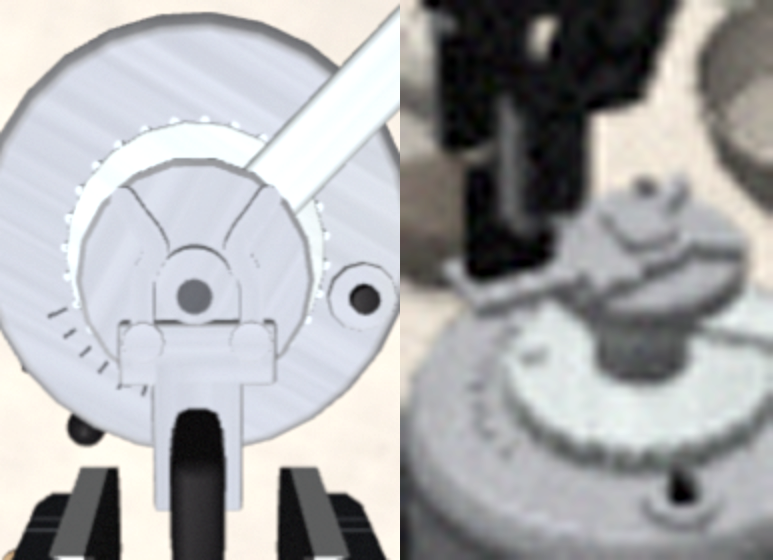

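```bash
python3 -c "
from h import *
e=np.array([np.cos(.33),np.sin(.33)])
for n,zt in(('w8',.1505),('w9',.1525)):
  c=load(n);g=cv2.cvtColor(c['im'],cv2.COLOR_BGR2GRAY).astype(float)
  m=(g<95).astype(np.uint8)
  col=g[205:240,298:312].mean(1)
  colR=g[205:240,325:335].mean(1);i=np.argmin(col)
  ve=205+i+ -0.5
  sub=m[195:222,308:328];ys,xs=np.nonzero(sub);u,v=308+xs.mean(),195+ys.mean()
  a=onz(c,u,v,.1654);b=onz(c,u,ve,zt)
  print(n,'dot px',u,v,'edge row',ve,np.round(col,0).astype(int),'edge-axis mm',1e3*(b-a)[:2]@e,a)
  tl=onz(c,220+124*.467,60+202*.467,zt) if n=='w8' else onz(c,220+119/2,60+188/2,zt)
  tr=onz(c,220+297*.467,60+202*.467,zt) if n=='w8' else onz(c,220+269/2,60+188/2,zt)
  print('tips-axis',1e3*((tl+tr)/2-a)[:2]@e)
"
```

```text
w8 dot px 316.5355648535565 210.99163179916317 edge row 221.5 [132 127 123 121 119 119 119 119 119 120 122 125 129 134 136 128  93  92
 111 124 133 133 134 136 137 136 135 135 136 137 138 138 137 136 136] edge-axis mm -7.552976355534668 [0.6438 0.1148 0.1654]
tips-axis 20.412613024586662
w9 dot px 316.8381742738589 208.43153526970954 edge row 220.5 [123 122 120 120 121 122 123 125 128 131 135 137 138 138 125  74  70 101
 122 133 132 134 136 137 137 135 136 136 138 138 139 138 137 138 137] edge-axis mm -7.682877917628713 [0.6435 0.1147 0.1654]
tips-axis 20.008722280652414
```

The clip is released. Its top is at 152.5 mm, against the head's underside, and the fork edge measures −7.6 mm from the axis where −8 is nominal. To rule out any slack from relaxing the arm, I'll regrip lightly and seat it once more with a small push.

drive_tool(commands="0.6 0 0 0.02 0;0.8 0 0 0.02 0;1 0 0 0.02 0;1 0 0 0.02 0;1 0 0 -0.01 0;1 0 0 -0.03 0;1 0 0 -0.03 0;1 0 0 -0.03 0", newtons=30)

```text
t: 15.3
tool_pos: [0.6074, 0.1018, 0.1589]
tool_rot: [2.037, 0.34, -2.047]
contact_force: [-7.8, -1.2, 4.8]
opening: 0.0086
```

drive_tool(commands="1 0 0 -0.025 0;1 0 0 -0.025 0;1 0 0 -0.025 0")

```text
t: 15.55
tool_pos: [0.6075, 0.1019, 0.159]
tool_rot: [2.035, 0.34, -2.049]
contact_force: [-10.5, -1.4, 8.0]
opening: 0.009
```

drive_tool(commands="1 0 0 -0.02 0;1 0 0 -0.02 0;1 0 0 -0.02 0")

```text
t: 15.8
tool_pos: [0.6076, 0.1019, 0.159]
tool_rot: [2.033, 0.34, -2.051]
contact_force: [-12.8, -3.0, 9.4]
opening: 0.0086
```

That was stiff at once, so the clip was already home. I'll relax to near zero and open.

drive_tool(commands="1 0 0 0.04 0;1 0 0 0.08 0;1 0 0 0.09 0;1 0 0 0.09 0")

```text
t: 16.13
tool_pos: [0.6071, 0.1018, 0.1588]
tool_rot: [2.043, 0.341, -2.042]
contact_force: [-2.1, -0.8, 1.8]
opening: 0.0086
```

drive_tool(commands="0.6 0 0 0 0;0.4 0 0 0 0;0.2 0 0 0 0;0.1 0 0 0 0;0.1 0 0 0 0;0.1 0 0 0 0")

```text
t: 16.63
tool_pos: [0.6072, 0.1016, 0.1587]
tool_rot: [2.042, 0.341, -2.042]
contact_force: [-0.1, -0.2, -0.1]
opening: 0.0384
```

drive_tool(commands="0.1 0 0 0 0;0.1 -0.2 0 0 0;0.1 -0.6 0 0 0;0.1 -1.1 0 0.1 0;0.1 -1.6 0 0.3 0;0.1 -2 0 0.5 0;0.1 -2.3 0 0.8 0;0.1 -2.3 0 0.8 0")

```text
t: 17.3
tool_pos: [0.5777, 0.091, 0.2555]
tool_rot: [2.049, 0.339, -2.035]
contact_force: [0.3, 0.2, 0.4]
opening: 0.0384
```

```bash
python3 -c "
from h import *
cap('wrist','w10');cap('side','s10');cap('top','t10');plan([0,0,0],.33)
c=load('w10');s=load('s10');s0=load('side0');t=load('t10');t0=load('top0')
a=cv2.resize(s['im'],(533,400));b=cv2.resize(s['im'][150:210,310:350],(267,400),interpolation=cv2.INTER_CUBIC)
cv2.imwrite('pics/s10c.png',cv2.convertScaleAbs(np.hstack([a,b]),alpha=1.5))
for n,x,y,box in(('side jar/cup',s,s0,(360,280,435,395)),('side shaker',s,s0,(305,148,325,170)),('top jar/cup',t,t0,(380,180,465,222)),('top shaker',t,t0,(195,220,213,240))):
  u0,v0,u1,v1=box
  d=cv2.absdiff(x['im'][v0:v1,u0:u1],y['im'][v0:v1,u0:u1]).max(2);print(n,(d>40).sum(),d.mean())
"
```

```text
tool yaw opt 1 turn units -35.99469503725794 q6 1.269868457500925
tool yaw opt -1 turn units 0.005304962742060966 q6 1.269868457500925
t 17.45 pos [0.577  0.0913 0.2504] shift units [ 6.2602 -2.5209 14.3844] F [-0.0136  0.7486 -0.5869] open 0.038482766578163075
[[ 0.      0.3245 -0.9459]
 [ 0.0001 -0.9459 -0.3245]
 [-1.     -0.0001 -0.0001]]
side jar/cup 0 3.7686956521739132
side shaker 30 10.1
top jar/cup 0 10.708403361344537
top shaker 0 9.6
```

View pics/w10.png

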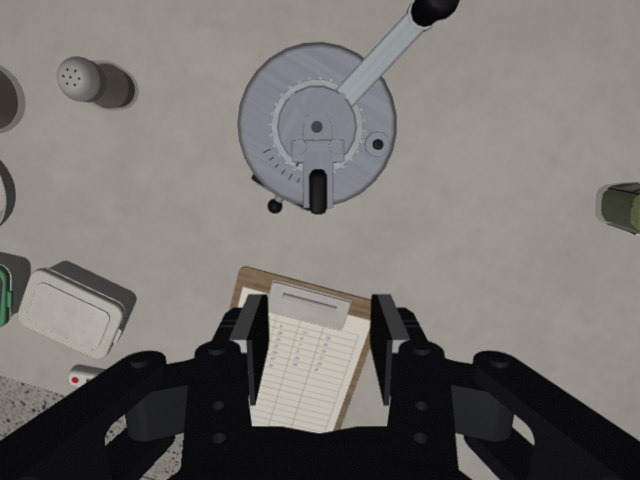

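View pics/s10c.png

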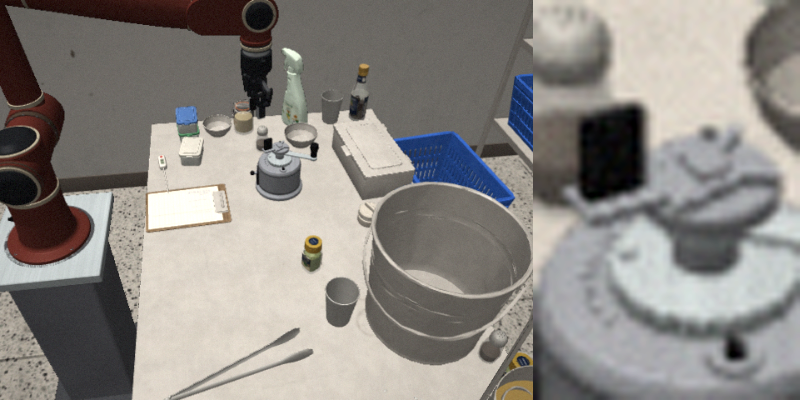

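The clip sits on the mill, with its grip at (318,190) in the wrist view. The gripper is clear. The shaker differs in the side view only where the clip's grip now covers it.

```bash
python3 -c "
from h import *
print(ctrl.get_obs()['t'],ctrl.get_obs()['contact_force']);print(ctrl.finish_job())"
```

```text
17.45 [-0.0136  0.7486 -0.5869]
the job is handed in; nothing more can be done
None
```

The clip is on the mill and let go, and I handed the job in at 17.5 s with the gripper about 90 mm clear.

**What I did:**
- **Pick-up and press:** I pinched the clip by its finger grip and set it on the spring cap about 30 mm short of home. I pressed the cap down about 4 mm, with 7 to 8 N.
- **Push:** I pushed it sideways under the head. The push peaked near 8 N, fell to nothing as the clip snapped on, then rose steeply at home.
- **Second seating:** After letting go I gripped it once more to check it was seated. It was stiff at once, so it was already home. That push reached about 13 N, more than I needed; I put the spindle just under the 30 N you give for 14 N, against its 40 N limit.

**Last checks:**
- **Height and seating:** Between the two seatings, the clip's top measured at the level of the head's underside. The fork's back edge measured 7.6 to 7.7 mm from the axis, where home is 8 mm, which is within the camera's accuracy. I did not repeat these measurements after the second seating; the final pictures show the clip in place.
- **Bystanders:** The jar and cup showed no change in either camera. The shaker showed no change from above. It differed by 30 pixels in the side view, where the clip's grip now partly covers it.
- **What disagreed:** The camera pictures do not show the 24 mm head, only the dark dot on its top and the 16 mm core. I took the head's size from your text and from feel. The gripper opening also read about 6 mm on the 10 mm grip, though the hold was firm and straight.

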